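# Set the check cell in the coolant photometer

## Task

Take the blue-capped check cell out of the sloped rack and set it in the coolant photometer's cell holder with its clear faces across the light path (lamp and detector looking through them), pressed fully home and standing straight, then let go. Handle it by its frosted sides, with no finger on the clear faces, and leave the other two cells in the rack and everything else on the bench where they are.

Things in the scene. Friction and masses are not known exactly. Their poses are not given: they have to be found in the camera images.
- cell_mid (a point): Check cell to set: solid square glass block 25 x 25 x 70 mm, 110 g, blue tint, blue cap over its top 10 mm (flush with the sides). Point on its axis half-way up, 35 mm from foot and top. z: along the axis to the cap. x: the way light passes; faces at +x and -x are clear (no fingers), faces at +y and -y are frosted white, where it is held. Starts in one of the rack's pockets, leaning 25 degrees.
- cell_windows: The check cell's two clear faces (19 mm wide strips, flush in the faces at its +x and -x, foot to cap); origin at the middle of the cell's foot, axes as the cell's. In the rack they look along the row of cells; the frosted sides face up and down the slope.
- amber_mid (a point): Another cell of the same make and size, orange cap, amber tint, in the same rack; the point half-way up. It stays there.
- green_mid (a point): Another cell of the same make and size, green cap, green tint, in the same rack; the point half-way up. It stays there.
- rack: Fixed sloped rack: white block on an aluminium foot, 100 x 162 mm, 65 mm high; origin at the middle of its underside. Its face (centre 55 mm up, right above the origin) and three square pockets, 26.5 mm wide, 28 mm deep, 48 mm apart along y, lean 25 degrees towards its -x: a cell comes out along its own axis, up and to -x. 42 mm of each cell stand out. Its -x side is turned away from the robot, roughly.
- photometer: Fixed photometer, 224 x 104 mm, base top 22 mm up; origin at the middle of its underside, z up, x along the light path. Black finned lamp head at -x (78 mm high), grey detector head with display at +x (70 mm high), both from 52 mm off the middle outward. Between them stands the black cell holder block, 54 x 54 mm, its sides square to x and y.
- holder_top (a point): Photometer's middle at the level of the holder's top, 60 mm above the bench; axes as the photometer's. The holder is thumbscrewed down through oversize holes, so the centre of its well lies up to 3 mm from this point in x and up to 3 mm in y, differently each time; no pose of the well itself is given.
- light_path (a point): Photometer's middle at the height of the light beam, 45 mm above the bench; axes as the photometer's. The well: square, 26.5 mm wide, 30 mm deep (floor 30 mm above the bench), open above, blind, sharp edge, no chamfer. It takes the cell any of four ways round; right are the two with the cell's x along the light path. Home, the cell's middle is 65 mm above the bench and 40 mm stand out.
- leaf (a joint): Leaf spring in the well's +y wall, hinged near the top, pressing the cell to the -y wall with 5 to 10 N; rad: -0.1 with the well empty (foot of the leaf 2.4 mm into the well), about -0.08 to -0.05 with a cell in it. It rubs with a few newtons over the last 15 mm: a cell let go part-way usually stays there and must be pushed down until it meets the floor.
- screwdriver: Bystander: orange-handled screwdriver lying on the bench.
- driver: Bystander: small green screwdriver lying on the bench.
- mouse: Bystander: black computer mouse.
- coolant: Bystander: closed white coolant bottle with a blue label, 170 mm tall, 64 mm across.
- fan: Bystander: black 120 mm case fan lying flat, 25 mm high.
Things that resemble listed ones, but are neither listed nor needed, are in the scene too. Leave any pink or red look-alike of the part that bears cell_mid alone.

How it is judged:
By the outcome, as a careful person would: the job done as asked, in the order asked, and still so for the second after the job is handed in, with the robot touching nothing.
It also fails if it takes over 72 s, if anything falls off the work surface, if the arm or the gripper's body presses on something with over 40 N, if the wrist force passes 120 N, or if a joint passes its speed limit or range.

## Robot

A 6-joint arm with a two-finger parallel gripper is mounted at the origin on the work surface. World frame = base frame: x ahead of the robot, y to its left, z up, the work surface at z = 0. Lengths are in m, angles in rad, forces in N, time in s.
With the tool pointing down it reaches from about 0.35 to 0.8 m from the base axis. Payload 7.3 kg.
Tool frame: the origin (TCP) lies between the finger pads; the fingertips stand 25 mm ahead of it and the grasp point (between the pads) lies 6 mm ahead of it (r.tip_extent is the distance from the TCP to the fingertips, in m); z points along the fingers, y is the direction in which the jaws open and shut (so a half turn about z gives the same grasp; the last joint's range is limited). The gripper opens to 85 mm and grips with 20 to 120 N. Pads are 22 mm wide; open, the fingers measure 114 mm over their backs; the gripper's body (76 mm by 85 mm) begins 54 mm behind the grasp point. The pads swing forward as they close: fully open they stand 13 mm farther back than shut.
Start: joints at [-1.323, 0.342, 1.524, -0, 1.275, -0.146], TCP at [0.201, -0.485, 0.256] pointing down, gripper open.
Joint ranges: [-2.53, 2.53], [-0.77, 2.02], [0.04, 2.7], [-1, 4.14], [0.28, 2.66], [-3.11, 3.11]. Speed limits (rad/s): [2.57, 2.57, 3.14, 3.14, 3.14, 3.14].

## Interface

Orientations are given as a unit quaternion [x, y, z, w].
In Python, from workcell import r, command_gripper, optics gives the robot as it stands. The module is installed in compiled form; this text tells all that it offers. Calls block until the motion is done:
- r.reach(position, orientation): joint-space move of the TCP to a pose.
- r.move_straight(position, orientation=None, speed=0.15, max_force=None): straight line of the TCP; orientation=None keeps the orientation; speed is the mean speed in m/s. With max_force (N) it stops when the force on the tool has changed by that much, and returns True; else False.
- r.movej(angles): joint-space move.
- command_gripper(opening, force=None): finger opening in m; force is the grip in N (None keeps the last); returns when the fingers have stopped.
- r.hold(seconds).
- r.solve_ik(position, orientation): joint angles nearest the present ones, or None.
- r.read_state(): the state.
- optics.get_image(name): name is "scene" or "top" or "wrist"; returns (picture, depth): 400x640x3 uint8, red, green, blue; 400x640 float32, m along the optical axis (not along the pixel's ray), 0 where there is no reading.
- optics.camera_model(name): a dict with "K" (3x3 intrinsics, pixels), "k1" (the pictures are not rectified: a ray, as slopes to the right and down, at radius r is drawn at 1 + k1 r^2 times it, then the intrinsics apply), "R" (3x3) and "t" (3): a world point X has camera coordinates R X + t; the wrist camera has in their place "tool_from_camera" (4x4, takes a point from camera to tool coordinates, whose origin is the TCP and whose axes are the flange's). Camera axes: x right, y down, z forward; pixel columns grow to the right and rows downward; lengths in m; the calibration is good to about 2 mm. A picture is of the moment at which its call begins: read the wrist's pose just before it. camera_model takes no time and is no camera call.
A pose or a line that the arm cannot do raises r.PlanningError and nothing moves.
- r.finish_job(): hands the job in, once; it reports no verdict.
The state is a dict: "time_s": time; "joint_positions": joint angles; "dq": joint speeds; "tau": joint torques, N m; "eef_pos": TCP position; "eef_rot": TCP orientation; "contact_force": force on the tool from outside, world axes, zero at the start; "torque": the same for the moment, N m; "grip_width": finger opening in m.
Only numpy, scipy, OpenCV 4.12 (cv2) and the standard library are available. Lean on these libraries where they do the work, as an engineer would, in place of code of your own. Each camera call takes 0.05 s, during which the arm holds its last target.

## Working session

There is one attempt and no reset: what is moved stays moved. The work goes in short steps, each a Python script; the robot and the scene stay as the last script left them, time stands still between calls to the robot, and variables do not carry over. Pictures are saved under pics/ and viewed, and the job is handed in when it is done.

```bash
mkdir -p pics; ls; python3 - <<'E'
from workcell import r, optics
import cv2,numpy as np
for n in ["scene","top","wrist"]:
    im,d=optics.get_image(n); cv2.imwrite(f"pics/{n}0.png",im[:,:,::-1]); np.savez(f"{n}0.npz",im=im,d=d)
    m=optics.camera_model(n); print(n,{k:np.round(v,4).tolist() for k,v in m.items()})
print(r.read_state(), r.tip_extent)
E
```

```text
pics
scene {'K': [[384.8473, 0.0, 321.4321], [0.0, 384.8473, 201.3458], [0.0, 0.0, 1.0]], 'k1': -0.019, 'R': [[0.8333, 0.5528, 0.0117], [0.3714, -0.5439, -0.7525], [-0.4096, 0.6314, -0.6585]], 't': [-0.4351, -0.1378, 1.462]}
top {'K': [[497.5884, 0.0, 327.8317], [0.0, 497.5884, 195.4239], [0.0, 0.0, 1.0]], 'k1': 0.0378, 'R': [[0.0262, -0.9996, 0.0042], [-0.9781, -0.0265, -0.2065], [0.2066, 0.0013, -0.9784]], 't': [0.0027, 0.5218, 1.3055]}
wrist {'K': [[300.2919, 0.0, 318.0916], [0.0, 300.2919, 200.435], [0.0, 0.0, 1.0]], 'k1': -0.0168, 'tool_from_camera': [[0.0002, -0.9546, -0.298, 0.0755], [1.0, -0.0002, 0.0013, 0.0008], [-0.0013, -0.298, 0.9546, -0.1172], [0.0, 0.0, 0.0, 1.0]]}
{'time_s': 0.15, 'joint_positions': array([-1.32301336e+00,  3.42578199e-01,  1.52478038e+00, -1.60171347e-05,
        1.27534602e+00, -1.45986256e-01]), 'dq': array([-0.00098929, -0.00262601, -0.00232718,  0.00075012,  0.00032338,
        0.00054836]), 'tau': array([ 1.36663963e-03, -4.33909392e+01, -2.46146160e+01, -1.09910754e-04,
        5.78154300e-03, -7.33694598e-07]), 'eef_pos': array([ 0.20138919, -0.48456819,  0.25578353]), 'eef_rot': array([ 9.80680144e-01,  1.95617346e-01, -3.59361632e-05, -5.54861700e-04]), 'contact_force': array([-0.86088538, -0.39083592,  0.9877995 ]), 'torque': array([0.00023907, 0.00489011, 0.03460265]), 'grip_width': 0.08528564621515677} 0.025
```

View pics/scene0.png

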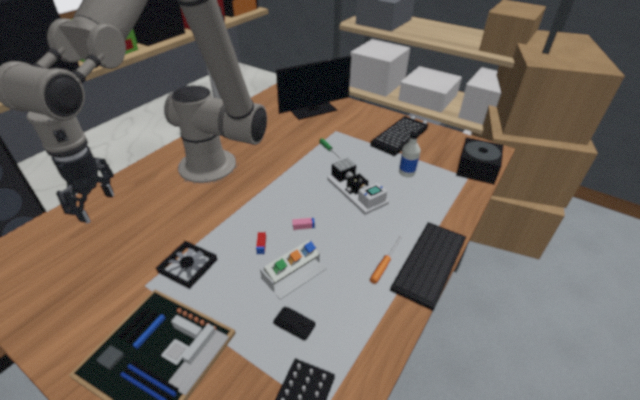

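View pics/top0.png

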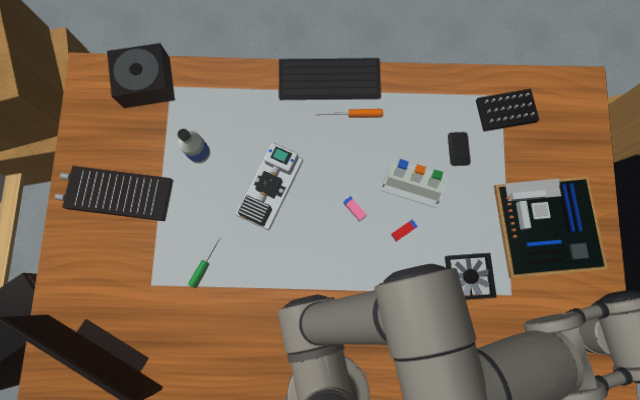

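View pics/wrist0.png

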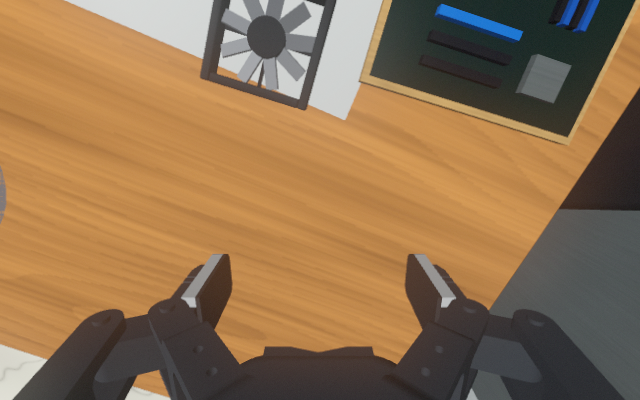

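The top view shows the rack with the blue cap at (403,164), orange at (420,169) and green at (437,175). The photometer holder is at (270,185), and the red and pink decoys lie on the bench. Next I'll get rough positions from depth.

```bash
cat > h.py <<'E'
import numpy as np, cv2
from scipy.spatial.transform import Rotation as Ro
from workcell import r, command_gripper, optics
def undist(m,uv):
    uv=np.atleast_2d(np.asarray(uv,float)); K=m["K"]
    d=np.c_[(uv[:,0]-K[0,2])/K[0,0],(uv[:,1]-K[1,2])/K[1,1]]
    s=d.copy()
    for _ in range(10): s=d/(1+m["k1"]*(s**2).sum(1,keepdims=True))
    return np.c_[s,np.ones(len(s))]
def cam_pose(name,st=None):
    "R,t with X_world=R Xc + t"
    m=optics.camera_model(name)
    if name=="wrist":
        T=np.array(m["tool_from_camera"]); Rt=Ro.from_quat(st["eef_rot"]).as_matrix()
        return m,Rt@T[:3,:3],Rt@T[:3,3]+st["eef_pos"]
    R=np.array(m["R"]); return m,R.T,-R.T@np.array(m["t"])
def pts(name,uv,dep,st=None):
    m,R,t=cam_pose(name,st); return (undist(m,uv)*np.asarray(dep).reshape(-1,1))@R.T+t
def plane(name,uv,z,st=None):
    m,R,t=cam_pose(name,st); d=undist(m,uv)@R.T
    return t+d*((z-t[2])/d[:,2])[:,None]
def proj(name,X,st=None):
    m,R,t=cam_pose(name,st); c=(np.atleast_2d(X)-t)@R; s=c[:,:2]/c[:,2:]
    s=s*(1+m["k1"]*(s**2).sum(1,keepdims=True)); K=m["K"]
    return s*[K[0,0],K[1,1]]+[K[0,2],K[1,2]]
def snap(name,fn):
    st=r.read_state(); im,d=optics.get_image(name)
    cv2.imwrite(f"pics/{fn}.png",im[:,:,::-1]); np.savez(f"{fn}.npz",im=im,d=d,**{k:st[k] for k in("eef_pos","eef_rot")})
    return st,im,d
def load(fn):
    z=np.load(fn+".npz"); return ({k:z[k] for k in("eef_pos","eef_rot")} if "eef_pos" in z else None),z["im"],z["d"]
def hsv(im): return cv2.cvtColor(im,cv2.COLOR_RGB2HSV)
E
python3 - <<'E'
from h import *
_,im,d=load("top0")
for n,uv in dict(blue=(403,164),orange=(420,169),green=(437,175),holder=(270,185),lamp=(256,208),det=(281,156),base1=(297,150)).items():
    print(n,pts("top",[uv],[d[uv[1],uv[0]]]).round(4),hsv(im)[uv[1],uv[0]])
a=cv2.resize(im[130:240,220:460],None,fx=3.3,fy=3.3,interpolation=cv2.INTER_CUBIC); cv2.imwrite("pics/crop0.png",a[:,:,::-1])
E
```

```text
blue [[ 0.6043 -0.1827  0.0961]] [110 187 165]
orange [[ 0.5933 -0.2292  0.0901]] [ 13 218 188]
green [[ 0.5753 -0.2723  0.0999]] [ 68 174 120]
holder [[0.5521 0.1789 0.03  ]] [100  16  48]
lamp [[0.4766 0.2068 0.0809]] [ 86  11 166]
det [[0.6259 0.1482 0.0679]] [ 84 146 147]
base1 [[ 0.6657  0.1097 -0.002 ]] [ 98  12 174]
```

View pics/crop0.png

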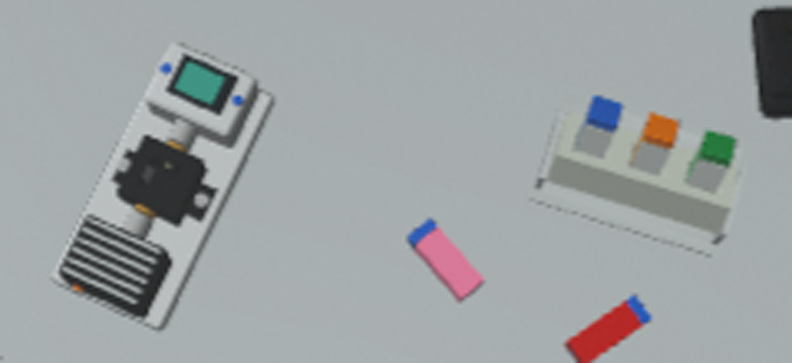

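```bash
cat >> h.py <<'E'
def quat(z,y):
    "tool orientation with z axis z, y axis ~y"
    z=np.array(z,float);z/=np.linalg.norm(z);y=np.array(y,float);y-=z*(y@z);y/=np.linalg.norm(y)
    return Ro.from_matrix(np.c_[np.cross(y,z),y,z]).as_quat()
E
python3 - <<'E'
from h import *
al=np.deg2rad(25)
out=np.array([0.952,-0.305,0]); a=np.cos(al)*np.array([0,0,1])+np.sin(al)*out
up=np.array([0.6,-0.20,0.09])
q0=r.read_state()["joint_positions"]
c=np.array([.59,-.228,.09])
hy=np.array([.366,.93,0]);hd=np.array([.55,.175,.06])
for s in (1,-1):
    n=s*(np.cos(al)*out-np.sin(al)*np.array([0,0,1]))
    for nm,p,q in (("look",c+a*.16,quat(-a,n)),("grasp",up+a*0,quat(-a,n)),("hlook",hd+[0,0,.12],quat([0,0,-1],s*hy)),("place",hd+[0,0,.026],quat([0,0,-1],s*hy)),("hlookx",hd+[0,0,.12],quat([0,0,-1],s*np.array([.93,-.366,0])))):
        j=r.solve_ik(p,q); print(s,nm,None if j is None else j.round(2))
E
```

```text
1 look [-0.45  1.04  0.37 -0.07  2.17 -0.17]
1 grasp [-0.42  0.94  0.97 -0.05  1.66 -0.11]
1 hlook [ 0.18  0.5   1.49 -0.    1.15 -1.02]
1 place [ 0.18  0.62  1.58 -0.    0.94 -1.02]
1 hlookx [ 0.18  0.5   1.49 -0.    1.15  0.55]
-1 look [-0.45  1.04  0.37 -0.07  2.17  2.98]
-1 grasp [-0.42  0.94  0.97 -0.05  1.66  3.04]
-1 hlook [ 0.18  0.5   1.49 -0.    1.15  2.12]
-1 place [ 0.18  0.62  1.58 -0.    0.94  2.12]
-1 hlookx [ 0.18  0.5   1.49 -0.    1.15 -2.59]
```

```bash
python3 - <<'E'
from h import *
hd=np.array([.552,.178,.06]);hy=np.array([.366,.93,0])
q=quat([0,0,-1],hy); r.reach(hd+[0,0,.14],q); r.hold(.3); snap("wrist","h1")
q=quat([0,0,-1],-hy); r.reach(hd+[0,0,.14],q); r.hold(.3); snap("wrist","h2")
print(r.read_state()["time_s"])
E
```

```text
6.1583
```

View pics/h1.png

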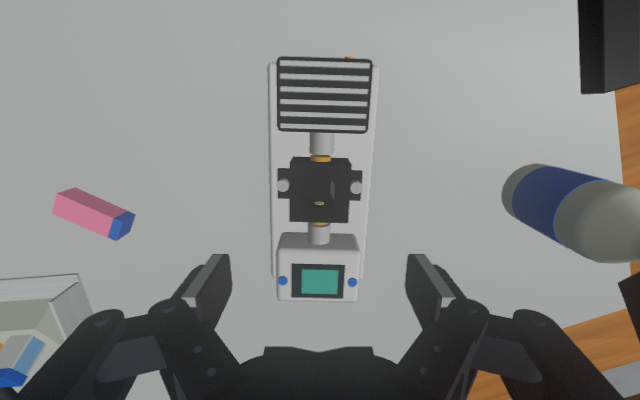

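View pics/h2.png

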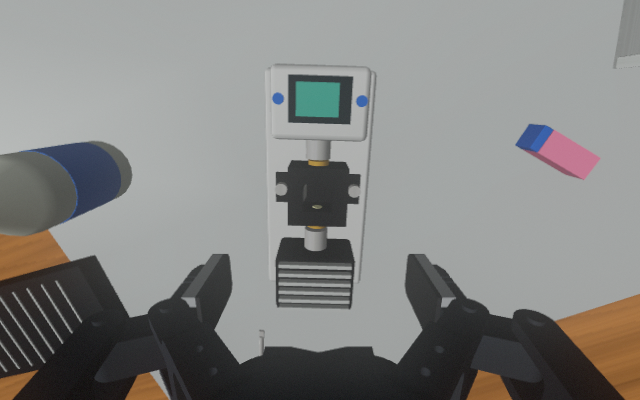

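```bash
python3 - <<'E'
from h import *
o=[]
for f in("h1","h2"):
    st,im,d=load(f); c=im[145:240,265:375].astype(float); c=np.clip((c-10)*4.0,0,255).astype(np.uint8)
    dd=d[145:240,265:375]; 
    X=pts("wrist",np.stack(np.meshgrid(np.arange(265,375),np.arange(145,240)),-1).reshape(-1,2),dd.ravel(),st)[:,2].reshape(dd.shape)
    zc=cv2.applyColorMap(np.clip(X/.08*255,0,255).astype(np.uint8),cv2.COLORMAP_JET)
    o.append(np.hstack([cv2.resize(k,None,fx=3.5,fy=3,interpolation=cv2.INTER_NEAREST) for k in (c[:,:,::-1],zc)]))
cv2.imwrite("pics/hc.png",np.vstack(o))
E
```

```text
(no output)
```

View pics/hc.png

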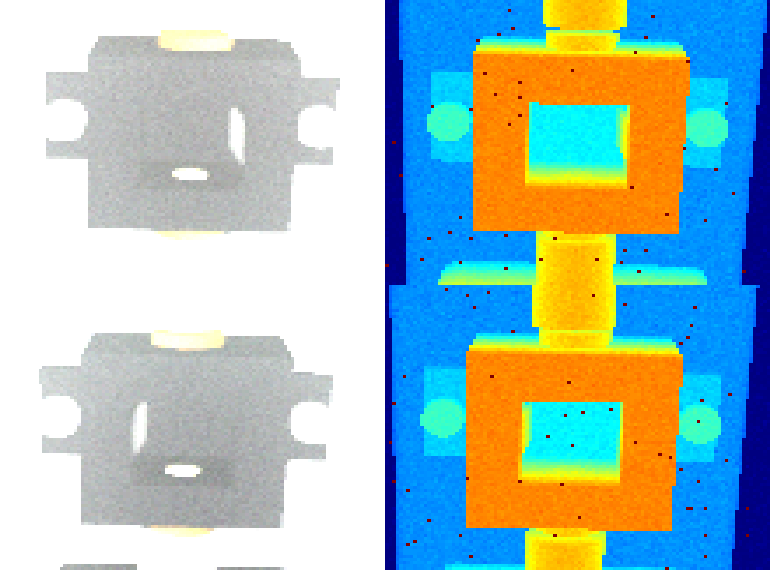

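```bash
python3 - <<'E'
from h import *
hd=np.array([.552,.178,.06]);hy=np.array([.366,.93,0]);hy/=np.linalg.norm(hy)
for s,f in((-1,"g2"),(1,"g1")):
    q=quat([0,0,-1],s*hy); tx=Ro.from_quat(q).as_matrix()[:,0]
    r.reach(hd+[0,0,.055]-.018*tx,q); r.hold(.4); snap("wrist",f)
print(r.read_state()["time_s"])
E
cat > well.py <<'E'
from h import *
import sys
def analyse(f,zt=.06):
    st,im,d=load(f); uv=np.stack(np.meshgrid(np.arange(640),np.arange(400)),-1).reshape(-1,2)
    P=pts("wrist",uv,d.ravel(),st); Z=np.where(d.ravel()>0,P[:,2],0).reshape(400,640)
    Z=cv2.medianBlur(Z.astype(np.float32),3)
    c=np.array([.552,.178]); near=(np.hypot(P[:,0]-c[0],P[:,1]-c[1])<.05).reshape(400,640)
    top=((abs(Z-zt)<.004)&near).astype(np.uint8)
    n,l,s,_=cv2.connectedComponentsWithStats(top); k=1+np.argmax(s[1:,4]); top=(l==k).astype(np.uint8)
    cs,h=cv2.findContours(top,cv2.RETR_CCOMP,cv2.CHAIN_APPROX_NONE)
    out={"ztop":float(np.median(Z[top>0]))}
    for i,cc in enumerate(cs):
        if cv2.contourArea(cc)<300: continue
        cc=cc.reshape(-1,2).astype(float)
        X=plane("wrist",cc,zt,st)[:,:2]
        rc=cv2.minAreaRect((X*1000).astype(np.float32))
        out["hole" if h[0][i][3]>=0 else "outer"]=(np.round(rc[0],2),np.round(rc[1],2),round(rc[2],2))
        # median-edge sides in the photometer frame
    return out,st,im,Z,top
if __name__=="__main__":
    for f in sys.argv[1:]: print(f,analyse(f)[0])
E
python3 well.py h1 h2 g1 g2
```

```text
10.175
h1 {'ztop': 0.059595588594675064, 'outer': (array([550.38, 178.88]), array([53.37, 54.73]), 66.91), 'hole': (array([550.07, 178.63]), array([27.86, 26.88]), 66.2)}
h2 {'ztop': 0.0596172958612442, 'outer': (array([550.97, 179.89]), array([53.52, 54.74]), 66.89), 'hole': (array([550.85, 180.39]), array([27.97, 27.09]), 68.56)}
g1 {'ztop': 0.05959365889430046, 'outer': (array([550.23, 178.61]), array([53.92, 54.65]), 66.85), 'hole': (array([549.92, 178.46]), array([27.7 , 26.41]), 66.0)}
g2 {'ztop': 0.05960308760404587, 'outer': (array([551.08, 180.04]), array([53.89, 54.74]), 66.83), 'hole': (array([551.14, 179.87]), array([26.74, 26.68]), 67.18)}
```

View pics/g1.png

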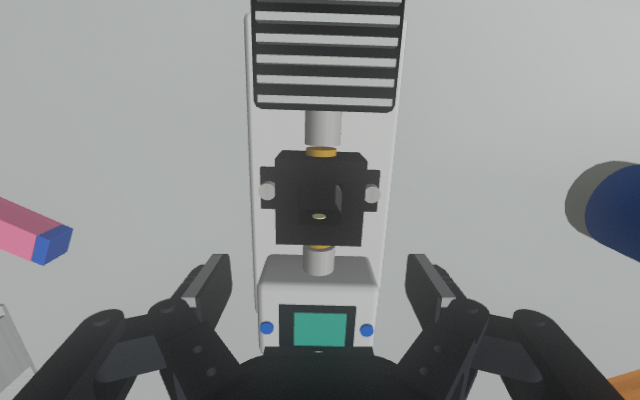

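```bash
cat > well2.py <<'E'
from well import *
yaw=np.deg2rad(66.85); ey=np.array([np.cos(yaw),np.sin(yaw)]); ex=np.array([ey[1],-ey[0]])
cs={}
for f in("g1","g2","h1","h2"):
    o,st,im,Z,top=analyse(f)
    c,h=cv2.findContours(top,cv2.RETR_CCOMP,cv2.CHAIN_APPROX_NONE)
    res=[]
    for kind in(0,1):
        cand=[k for i,k in enumerate(c) if (h[0][i][3]>=0)==bool(kind) and cv2.contourArea(k)>300]
        X=plane("wrist",cand[0].reshape(-1,2).astype(float),o["ztop"],st)[:,:2]*1000
        a=X@ex;b=X@ey;ca,cb=(a.min()+a.max())/2,(b.min()+b.max())/2
        w=(9 if kind else 18)
        sx=[np.median(a[(abs(b-cb)<w)&(s*(a-ca)>10)]) for s in(-1,1)]
        sy=[np.median(b[(abs(a-ca)<w)&(s*(b-cb)>10)]) for s in(-1,1)]
        ctr=ex*np.mean(sx)+ey*np.mean(sy)
        print(f,"hole" if kind else "outer","x",np.round(sx,2),"y",np.round(sy,2),"ctr",ctr.round(2),"size",np.diff(sx).round(2),np.diff(sy).round(2)); res.append(ctr)
    cs[f]=res
print("hole mean g",(cs["g1"][1]+cs["g2"][1])/2,"h",(cs["h1"][1]+cs["h2"][1])/2,"outer",(cs["g1"][0]+cs["g2"][0])/2)
E
python3 well2.py
```

```text
g1 outer x [408.89 462.88] y [353.76 407.28] ctr [550.39 178.52] size [53.99] [53.52]
g1 hole x [422.69 448.33] y [367.4  393.66] ctr [550.04 178.68] size [25.64] [26.26]
g2 outer x [408.77 462.83] y [355.48 408.87] ctr [550.96 180.07] size [54.06] [53.39]
g2 hole x [423.21 448.91] y [368.91 395.45] ctr [551.2  179.97] size [25.7] [26.53]
h1 outer x [408.94 462.75] y [354.14 407.12] ctr [550.39 178.63] size [53.81] [52.99]
h1 hole x [422.68 448.63] y [366.71 394.02] ctr [550.11 178.47] size [25.96] [27.31]
h2 outer x [408.8  462.71] y [355.73 408.78] ctr [550.95 180.16] size [53.91] [53.05]
h2 hole x [422.87 449.04] y [368.7  395.41] ctr [551.05 179.9 ] size [26.17] [26.71]
hole mean g [550.62067031 179.32392615] h [550.58284019 179.18545262] outer [550.67295046 179.29396083]
```

```bash
python3 - <<'E'
from h import *
al=np.deg2rad(25)
out=np.array([0.952,-0.305,0]); a=np.cos(al)*np.array([0,0,1])+np.sin(al)*out
n=np.cos(al)*out-np.sin(al)*np.array([0,0,1])
c=np.array([.595,-.215,.092]); q=quat(-a,n); tx=Ro.from_quat(q).as_matrix()[:,0]
r.reach(np.array([.56,0,.25]),quat([0,0,-1],n))
r.reach(c+a*.13-.0*tx,q); r.hold(.4); snap("wrist","r1")
print(r.read_state()["time_s"],tx)
E
```

```text
12.7167 [ 3.05102379e-01  9.52319557e-01 -2.77555756e-17]
```

View pics/r1.png

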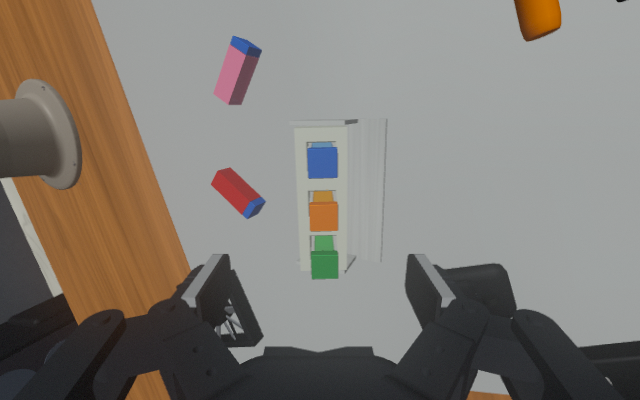

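The wrist view shows the caps: blue at (322,163), orange at (323,216), green at (324,265). They line up with the tool.

```bash
cat > rack.py <<'E'
from h import *
def caps(f,bias=(.28,-.83)):
    st,im,d=load(f); H=hsv(im).astype(int); RT=Ro.from_quat(st["eef_rot"]).as_matrix()
    uv=np.stack(np.meshgrid(np.arange(640),np.arange(400)),-1).reshape(-1,2)
    P=pts("wrist",uv,d.ravel(),st).reshape(400,640,3)
    roi=np.zeros((400,640),bool); roi[130:290,295:350]=1
    res={}
    for nm,(lo,hi) in dict(blue=(108,122),orange=(5,22),green=(55,80)).items():
        m=((H[:,:,0]>=lo)&(H[:,:,0]<=hi)&(H[:,:,1]>150)&(H[:,:,2]>60)&roi&(d>0))
        ax=(P-st["eef_pos"])@RT  # tool coords
        zt=np.percentile(ax[m][:,2],10); top=(m&(abs(ax[...,2]-zt)<.004)).astype(np.uint8)
        top=cv2.morphologyEx(top,cv2.MORPH_CLOSE,np.ones((3,3)))
        c=max(cv2.findContours(top,cv2.RETR_EXTERNAL,cv2.CHAIN_APPROX_NONE)[0],key=cv2.contourArea)
        pix=top>0; T=ax[pix&(d>0)]; A=np.c_[T[:,:2],np.ones(len(T))]; co=np.linalg.lstsq(A,T[:,2],rcond=None)[0]
        zt=np.median(T[:,2])
        Xr=[]
        m_=optics.camera_model("wrist");Tc=np.array(m_["tool_from_camera"]); dd=undist(m_,c.reshape(-1,2))@Tc[:3,:3].T; X=Tc[:3,3]+dd*((zt-Tc[2,3])/dd[:,2])[:,None]
        rc=cv2.minAreaRect((X[:,:2]*1000).astype(np.float32))
        ctr=np.array([rc[0][0]-bias[0],rc[0][1]-bias[1],zt*1000])/1000
        w=RT@ctr+st["eef_pos"]; res[nm]=w
        print(nm,"tool",(ctr*1000).round(2),"size",np.round(rc[1],2),round(rc[2],2),"slope deg",np.rad2deg(co[:2]).round(2),"world",(w*1000).round(2))
    return res
if __name__=="__main__":
    import sys
    w=caps(sys.argv[1]); v=w["blue"]-w["green"]; print(v*1000,np.linalg.norm(v)*1000,"row angle",np.rad2deg(np.arctan2(v[1],v[0])))
E
python3 rack.py r1
```

```text
blue tool [ 30.58   4.42 128.95] size [23.19 24.14] 89.02 slope deg [ 1.37 -0.35] world [ 608.77 -186.67   91.8 ]
orange tool [-16.95   5.53 128.37] size [25.1 23. ] 0.03 slope deg [ 1.4  -0.07] world [ 595.5  -232.33   91.86]Traceback (most recent call last):
  File "rack.py", line 25, in <module>
    w=caps(sys.argv[1]); v=w["blue"]-w["green"]; print(v*1000,np.linalg.norm(v)*1000,"row angle",np.rad2deg(np.arctan2(v[1],v[0])))
  File "rack.py", line 11, in caps
    zt=np.percentile(ax[m][:,2],10); top=(m&(abs(ax[...,2]-zt)<.004)).astype(np.uint8)
    return _quantile_unchecked(
        a, q, axis, out, overwrite_input, method, keepdims, weights)
    return _ureduce(a,
                    func=_quantile_ureduce_func,
    ...<5 lines>...
                    overwrite_input=overwrite_input,
                    method=method)
    r = func(a, **kwargs)
    result = _quantile(arr,
                       quantiles=q,
    ...<2 lines>...
                       out=out,
                       weights=wgt)
    slices_having_nans = np.isnan(arr[-1, ...])
                                  ~~~^^^^^^^^^
IndexError: index -1 is out of bounds for axis 0 with size 0
```

```bash
sed -i 's/green=(55,80)/green=(55,85)/; s/H\[:,:,1\]>150/H[:,:,1]>(150 if nm!="green" else 120)/' rack.py; python3 - <<'E'
from h import *
_,im,d=load("r1"); print(hsv(im)[258:272:4,324], hsv(im)[240:246:3,324])
E
sed -i 's/hi) in dict/hi) in dict/; s/\&roi\&(d>0)/\&roi/' rack.py; python3 rack.py r1
```

```text
[[ 66 128 131]
 [ 66 132 131]
 [ 67 136 129]
 [ 66 132 131]] [[ 64 113 153]
 [ 64 113 153]]
blue tool [ 30.58   4.42 128.95] size [23.19 24.14] 89.02 slope deg [ 1.37 -0.35] world [ 608.77 -186.67   91.8 ]
orange tool [-16.95   5.53 128.37] size [25.1 23. ] 0.03 slope deg [ 1.4  -0.07] world [ 595.5  -232.33   91.86]
green tool [-64.17   6.66 127.78] size [24.79 22.34] 0.04 slope deg [ 1.75 -0.42] world [ 582.35 -277.7    91.92]
[26.42170168 91.02641145 -0.12780706] 94.78359687154868 row angle 73.81388269455086
```

```bash
python3 - <<'E'
from h import *
al=np.deg2rad(25); th=np.deg2rad(73.81)
u=np.array([np.cos(th),np.sin(th),0]); out=np.array([u[1],-u[0],0])
a=np.cos(al)*np.array([0,0,1])+np.sin(al)*out; n=np.cos(al)*out-np.sin(al)*np.array([0,0,1]); q=quat(-a,n)
p=np.array([.6089,-.1863,.0922])
r.move_straight(p+.05*a,q,speed=.1); r.hold(.2); snap("wrist","r2")
f0=r.read_state()["contact_force"]
hit=r.move_straight(p-.012*a,q,speed=.06,max_force=10); st=r.read_state()
print(hit,(st["eef_pos"]-(p-.012*a))*1000,st["contact_force"]-f0,st["time_s"])
snap("wrist","r3"); snap("scene","r3s")
np.savez("grasp.npz",a=a,n=n,q=q,p=p)
E
```

```text
False [ 0.3265109  -0.13598365  0.42871502] [ 0.40445993  0.34869726 -0.94676379] 15.1417
```

View pics/r3.png

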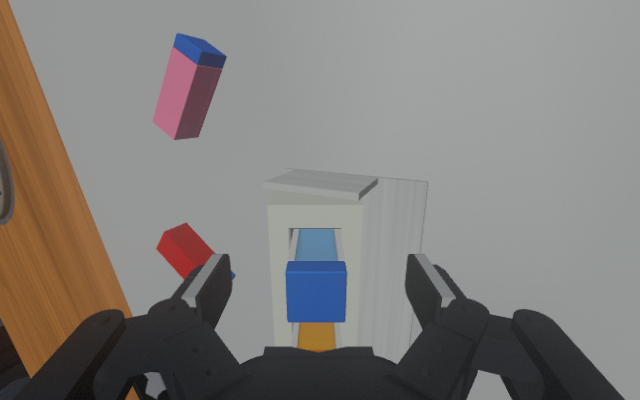

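View pics/r3s.png

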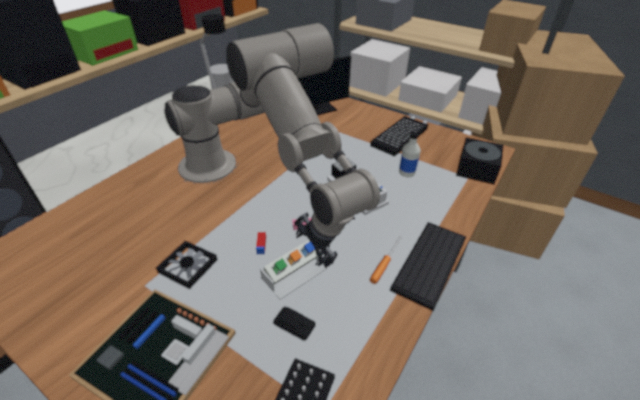

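```bash
cat > cap.py <<'E'
from h import *
def capin(f):
    st,im,d=load(f); H=hsv(im).astype(int)
    m_=optics.camera_model("wrist");Tc=np.array(m_["tool_from_camera"])
    uv=np.stack(np.meshgrid(np.arange(640),np.arange(400)),-1).reshape(-1,2)
    X=((undist(m_,uv)*d.reshape(-1,1))@Tc[:3,:3].T+Tc[:3,3]).reshape(400,640,3)*1000
    m=(H[...,0]>=108)&(H[...,0]<=122)&(H[...,1]>150)&(d>0); m[:220]=0;m[:,:250]=0;m[:,400:]=0
    zt=np.percentile(X[m][:,2],5); top=m&(X[...,2]<zt+2.5); zt=np.median(X[top][:,2])
    c=np.argwhere(top)[:,::-1]
    dd=undist(m_,c)@Tc[:3,:3].T; Y=Tc[:3,3]*1000+dd*((zt-Tc[2,3]*1000)/dd[:,2])[:,None]
    rc=cv2.minAreaRect(Y[:,:2].astype(np.float32))
    print(f,"top z",zt.round(2),"ctr (bias-corr)",(np.array(rc[0])-[.28,-.83]).round(2),"size",np.round(rc[1],2),round(rc[2],2),"px",c.min(0),c.max(0))
if __name__=="__main__":
    import sys
    for f in sys.argv[1:]: capin(f)
E
python3 cap.py r2 r3
```

```text
r2 top z 50.84 ctr (bias-corr) [-1.1   0.13] size [21.93 23.78] 0.02 px [297 220] [336 253]
r3 top z -11.15 ctr (bias-corr) [0.54 0.16] size [25.47 24.09] 0.14 px [286 268] [345 321]
```

```bash
python3 - <<'E'
from h import *
g=np.load("grasp.npz"); a,q,p=g["a"],g["q"],g["p"]
f0=r.read_state()["contact_force"]
command_gripper(0.0,60); st=r.read_state(); print(st["grip_width"],st["contact_force"]-f0)
r.move_straight(p+.048*a,q,speed=.07); r.hold(.2); st=r.read_state()
print(st["grip_width"],st["contact_force"],st["time_s"])
snap("wrist","r4"); snap("top","r4t")
E
python3 cap.py r4
```

```text
0.02424851946678799 [-3.51628999  1.23763435  2.31231372]
0.024098288382968763 [-0.28597364 -0.43051273 -1.21643091] 17.0333
r4 top z -11.6 ctr (bias-corr) [0.39 1.21] size [25.44 24.59] 0.09 px [288 269] [349 322]
```

View pics/r4.png

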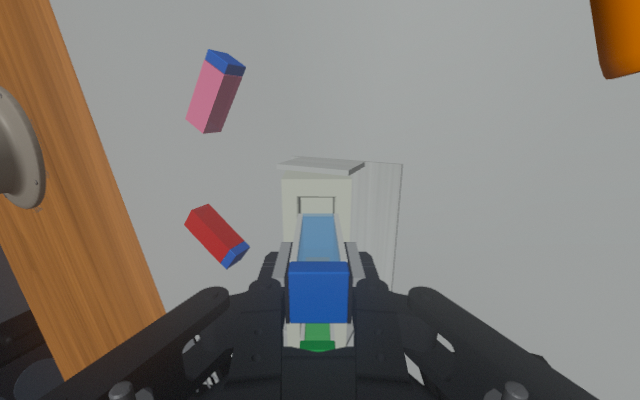

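The cell is held by its frosted sides and is clear of the rack. Next I'll carry it over the holder.

```bash
python3 - <<'E'
from h import *
yaw=np.deg2rad(66.85); ey=np.array([np.cos(yaw),np.sin(yaw),0]); ex=np.array([ey[1],-ey[0],0])
W=np.array([.55062,.17930,0]); q=quat([0,0,-1],ey)
st=r.read_state(); 
r.move_straight(st["eef_pos"]+[-.05,.02,.07],speed=.15)
r.reach(W+[0,0,.19],q)
r.move_straight(W+[0,0,.1254],q,speed=.1); r.hold(.4)
st,_,_=snap("wrist","i1"); print((st["eef_pos"]-W)*1000,st["grip_width"],st["contact_force"],r.read_state()["time_s"])
snap("scene","i1s")
E
python3 cap.py i1
python3 - <<'E'
from h import *
st,im,d=load("i1"); c=im[150:300,255:385]; b=np.clip((c.astype(float)-5)*3,0,255).astype(np.uint8)
X=pts("wrist",np.stack(np.meshgrid(np.arange(255,385),np.arange(150,300)),-1).reshape(-1,2),d[150:300,255:385].ravel(),st)[:,2].reshape(150,130)
zc=cv2.applyColorMap(np.clip((X-.02)/.08*255,0,255).astype(np.uint8),cv2.COLORMAP_JET)
cv2.imwrite("pics/i1c.png",np.hstack([cv2.resize(k,None,fx=3,fy=3,interpolation=cv2.INTER_NEAREST) for k in(b[:,:,::-1],zc)]))
E
```

```text
[9.25290913e-02 3.27944943e-02 1.25693421e+02] 0.02462643630341438 [-0.97834567  0.11367214 -0.94131982] 20.45
i1 top z -10.98 ctr (bias-corr) [ 0.5 -0. ] size [24.65 26.01] 89.96 px [288 269] [349 323]
```

View pics/i1.png

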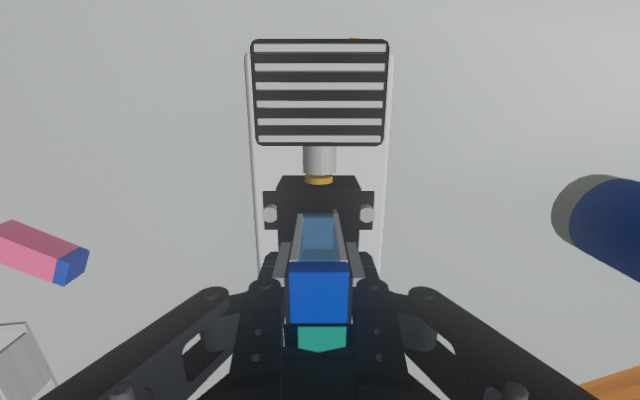

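View pics/i1c.png

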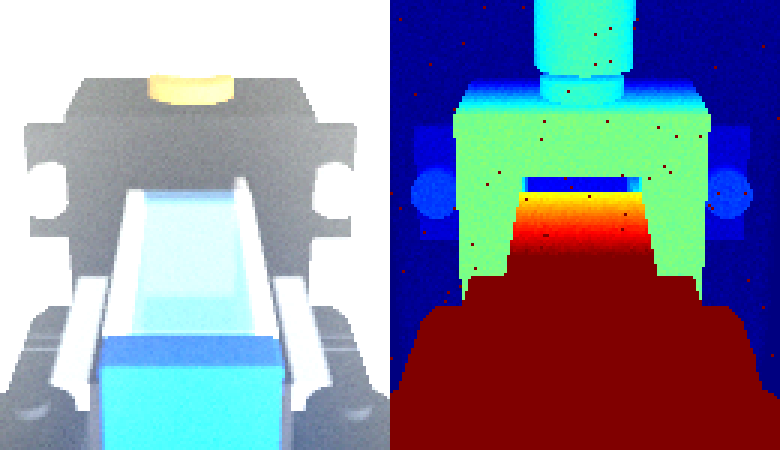

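```bash
cat > rel.py <<'E'
from h import *
def rel(f):
    st,im,d=load(f); m_=optics.camera_model("wrist");Tc=np.array(m_["tool_from_camera"])
    uv=np.stack(np.meshgrid(np.arange(640),np.arange(400)),-1).reshape(-1,2)
    X=((undist(m_,uv)*d.reshape(-1,1))@Tc[:3,:3].T+Tc[:3,3]).reshape(400,640,3)*1000
    Z=cv2.medianBlur(np.where(d>0,X[...,2],200).astype(np.float32),3)   # tool z
    tz=st["eef_pos"][2]*1000-60
    def ray(c,z):
        dd=undist(m_,c)@Tc[:3,:3].T; return Tc[:3,3]*1000+dd*((z-Tc[2,3]*1000)/dd[:,2])[:,None]
    # cell front face rows just above the foot edge, columns 285..350
    top=abs(Z-tz)<2.2
    L=[];Rr=[];cl=[];cr=[];fe=[];he=[]
    foot=58.2
    cell=(Z<foot+.6)&(Z>foot-12)&(abs(X[...,1])<20)&(X[...,0]>5)&(X[...,0]<20)
    rows=[v for v in range(150,330) if cell[v,285:350].sum()>25]
    for v in rows[1:7]:
        c=np.where(cell[v,270:365])[0]+270; z=np.median(Z[v,c]); e=ray([[c[0]-.5,v],[c[-1]+.5,v]],z); cl.append(e[0,1]);cr.append(e[1,1])
    for v in range(rows[0]-6,rows[0]+1):
        t=np.where(~top[v,290:345])[0]+290
        if len(t)>20:
            e=ray([[t[0]-.5,v],[t[-1]+.5,v]],tz); L.append(e[0,1]);Rr.append(e[1,1])
    for u in range(303,334):
        col=np.where(cell[:,u])[0]; fe.append(X[col[0]:col[0]+8,u,0].mean()); 
        k=col[0]
        while not top[k,u] and k>100: k-=1
        he.append(ray([[u,k+.5]],tz)[0,0])
    print(f,"cell y",np.median(cl).round(2),np.median(cr).round(2),"hole y",np.median(L).round(2),np.median(Rr).round(2),"front face x",np.median(fe).round(2),"hole +x edge",np.median(he).round(2),"footrow",rows[:2],"rawL",np.round(L,2),np.round(Rr,2),np.round(cl,2))
    print(" dy cell-hole",round((np.mean([np.median(cl),np.median(cr)])-np.mean([np.median(L),np.median(Rr)])),2)," gap x",round(np.median(he)-np.median(fe),2))
if __name__=="__main__":
    import sys
    for f in sys.argv[1:]: rel(f)
E
python3 rel.py i1
```

```text
i1 cell y -13.57 11.44 hole y -13.7 11.79 front face x 12.61 hole +x edge 13.16 footrow [214, 215] rawL [-13.04 -13.69 -13.71 -13.72 -13.09 -13.75] [11.43 12.08 12.1  12.11 11.48 11.49] [-13.62 -13.52 -13.39 -13.27 -13.75 -13.65]
 dy cell-hole -0.11  gap x 0.55
```

Relative to the well, the foot is 0.1 mm off in y and 0.2 mm off in x, both inside the 0.75 mm clearance. I'll insert with a force guard.

```bash
python3 - <<'E'
from h import *
yaw=np.deg2rad(66.85); ey=np.array([np.cos(yaw),np.sin(yaw),0]); ex=np.array([ey[1],-ey[0],0])
W=np.array([.55062,.17930,0])+ex*.0002+ey*.0001; q=quat([0,0,-1],ey)
def go(z,F,sp):
    st0=r.read_state(); h=r.move_straight(W+[0,0,z],q,speed=sp,max_force=F); st=r.read_state()
    e=(st["eef_pos"]-W)*1000; print(z,h,"ex,ey,z",(e@ex).round(2),(e@ey).round(2),e[2].round(2),(st["contact_force"]-st0["contact_force"]).round(1),round(st["time_s"],2)); return h
go(.1254,None,.05)
h=go(.110,12,.03)
if not h: h=go(.098,18,.03)
E
```

```text
0.1254 False ex,ey,z -0.01 0.02 125.37 [ 0.  -0.4  0.9] 20.75
0.11 False ex,ey,z 0.02 -0.01 109.94 [-0.2  0.3 -1.6] 21.42
0.098 False ex,ey,z -0.13 -0.41 97.43 [ 0.2 -4.3 -1.9] 21.97
```

```bash
python3 - <<'E'
from h import *
yaw=np.deg2rad(66.85); ey=np.array([np.cos(yaw),np.sin(yaw),0]); ex=np.array([ey[1],-ey[0],0])
W=np.array([.55062,.17930,0])+ex*.0002+ey*.0001-ey*.0003; q=quat([0,0,-1],ey)
def go(z,F,sp):
    st0=r.read_state(); h=r.move_straight(W+[0,0,z],q,speed=sp,max_force=F); st=r.read_state()
    e=(st["eef_pos"]-W)*1000; print(z,h,"ex,ey,z",(e@ex).round(2),(e@ey).round(2),e[2].round(2),(st["contact_force"]-st0["contact_force"]).round(1),st["contact_force"].round(1),round(st["time_s"],2)); return h
go(.0862,25,.02)
r.hold(.2); print(r.read_state()["contact_force"])
snap("wrist","j1"); snap("scene","j1s")
E
python3 cap.py j1
```

```text
0.0862 True ex,ey,z 0.09 -0.22 88.25 [-1.   3.4  8.5] [-0.7 -0.5  4.4] 22.51
[-0.63273618 -0.40299633  5.80194598]
j1 top z -10.86 ctr (bias-corr) [ 0.67 -0.  ] size [24.68 25.53] 89.96 px [288 269] [349 322]
```

View pics/j1.png

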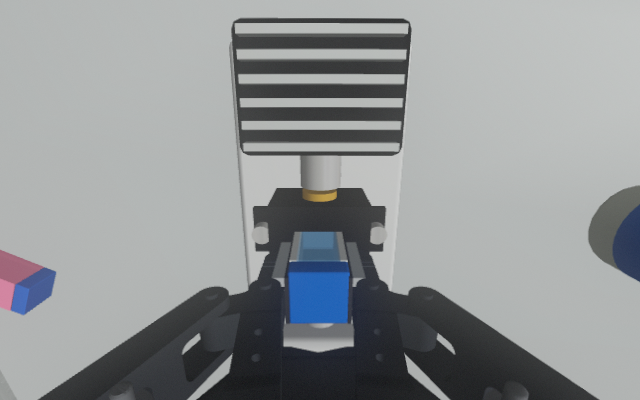

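```bash
python3 - <<'E'
from h import *
st0=r.read_state()
command_gripper(.05); r.hold(.2); command_gripper(.085)
st=r.read_state(); print(st["contact_force"],st["eef_pos"],st["time_s"])
p=st["eef_pos"].copy()
r.move_straight(p+[0,0,.09],speed=.1); r.hold(.4); snap("wrist","k1"); snap("top","k1t"); snap("scene","k1s"); print(r.read_state()["time_s"])
E
python3 - <<'E'
from h import *
st,im,d=load("k1"); H=hsv(im).astype(int)
uv=np.stack(np.meshgrid(np.arange(640),np.arange(400)),-1).reshape(-1,2); P=pts("wrist",uv,d.ravel(),st).reshape(400,640,3)*1000
m=(H[...,0]>=108)&(H[...,0]<=122)&(H[...,1]>150)&(d>0)&(np.hypot(P[...,0]-551,P[...,1]-179)<30)&(P[...,2]>96)
T=P[m]; T=T[T[:,2]>np.median(T[:,2])-2]; print("cap top z",np.median(T[:,2]),"ctr",(T[:,:2].max(0)+T[:,:2].min(0))/2, "slopes deg",np.rad2deg(np.linalg.lstsq(np.c_[T[:,:2],np.ones(len(T))],T[:,2],rcond=None)[0][:2]))
h=(np.hypot(P[...,0]-551,P[...,1]-179)<33)&(abs(P[...,2]-60)<4)&(d>0); print("holder z",np.median(P[h][:,2]),
 "slopes",np.rad2deg(np.linalg.lstsq(np.c_[P[h][:,:2],np.ones(h.sum())],P[h][:,2],rcond=None)[0][:2]))
E
```

```text
[ 0.24352855 -0.16228777  0.1731087 ] [0.5498464  0.17786604 0.08728883] 23.8167
25.4167
cap top z 99.71272570721888 ctr [549.53045907 178.40208865] slopes deg [ 0.28062097 -0.75662591]
holder z 59.6271610913264 slopes [ 0.05481494 -0.14197814]
```

View pics/k1.png

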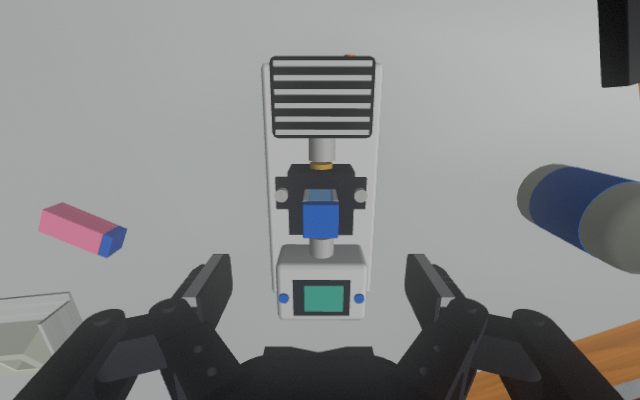

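View pics/k1s.png

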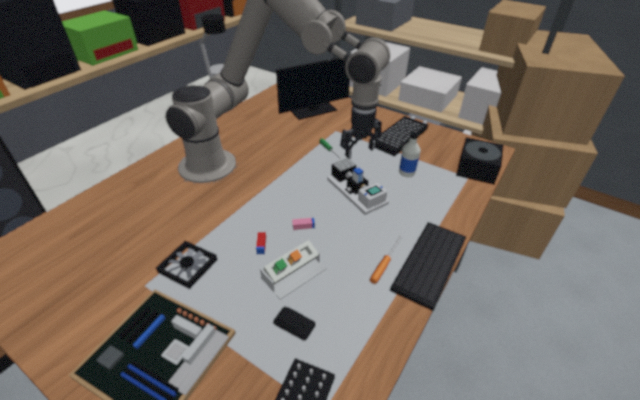

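The cap top reads 40.1 mm above the holder top, so the cell is home. I'll confirm with a gentle push from above with closed fingers.

```bash
python3 - <<'E'
from h import *
yaw=np.deg2rad(66.85); ey=np.array([np.cos(yaw),np.sin(yaw),0]); q=quat([0,0,-1],ey)
c=np.array([.5503,.1789,0])
command_gripper(0.0,30)
r.move_straight(c+[0,0,.135],q,speed=.08); r.hold(.2)
st0=r.read_state(); h=r.move_straight(c+[0,0,.1225],q,speed=.015,max_force=15); st=r.read_state()
print(h,st["eef_pos"]*1000,(st["contact_force"]-st0["contact_force"]).round(1))
r.move_straight(c+[0,0,.20],q,speed=.1); command_gripper(.085); r.hold(.4); snap("wrist","m1"); snap("top","m1t"); print(r.read_state()["time_s"])
st,im,d=load("m1"); H=hsv(im).astype(int)
uv=np.stack(np.meshgrid(np.arange(640),np.arange(400)),-1).reshape(-1,2); P=pts("wrist",uv,d.ravel(),st).reshape(400,640,3)*1000
m=(H[...,0]>=108)&(H[...,0]<=122)&(H[...,1]>150)&(d>0)&(np.hypot(P[...,0]-551,P[...,1]-179)<30)&(P[...,2]>96)
T=P[m]; T=T[T[:,2]>np.median(T[:,2])-2]; print("cap z",np.median(T[:,2]),"slopes",np.rad2deg(np.linalg.lstsq(np.c_[T[:,:2],np.ones(len(T))],T[:,2],rcond=None)[0][:2]))
h=(np.hypot(P[...,0]-551,P[...,1]-179)<33)&(abs(P[...,2]-60)<4)&(d>0); print("holder z",np.median(P[h][:,2]))
a=cv2.resize(load("m1t")[1][130:240,220:460],None,fx=3.3,fy=3.3,interpolation=cv2.INTER_CUBIC); cv2.imwrite("pics/m1c.png",a[:,:,::-1])
E
```

```text
True [550.48033214 178.86672921 125.10872278] [-1.3  1.4  4.3]
29.9333
cap z 99.65242258936318 slopes [-0.28013493 -0.05609622]
holder z 59.6006298061591
```

View pics/m1.png

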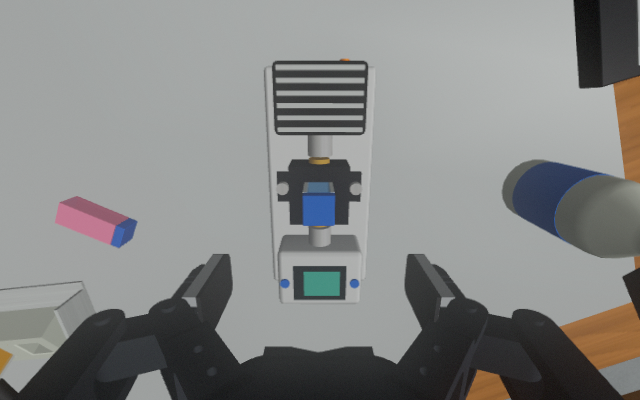

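View pics/m1c.png

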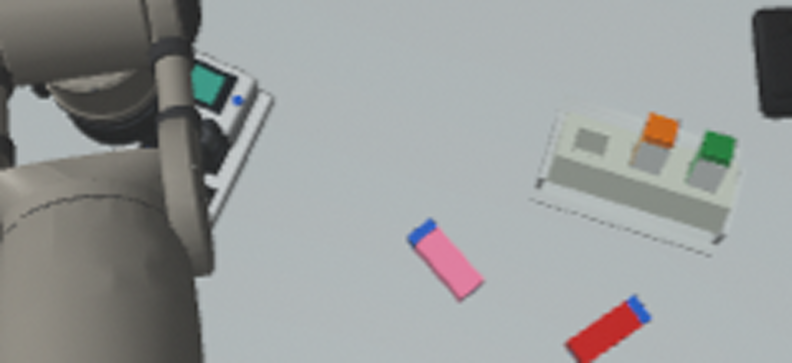

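The fingertips met the cap at 100.1 mm, exactly the home height. The cell is upright, the orange and green cells are unmoved, and nothing else has shifted. I'm handing it in.

```bash
python3 - <<'E'
from h import *
r.finish_job(); print(r.read_state()["time_s"])
E
```

```text
the job is handed in; nothing more can be done
the job is handed in; nothing more can be done
```

The blue-capped cell is in the photometer's holder, pressed home and let go, and I handed the job in at about 30 s. I held it by its frosted sides, drew it out along its own axis and turned it so its clear faces sit across the light path.

**Seating:** After release the cap measured 40.05 mm above the holder top, against 40 mm when home. A light push from above with closed fingers met the cap at 100.1 mm (home is 100 mm) and it did not sink further.

**Upright:** The last measured slope of the cap top was about 0.3°, within camera noise. The reading just after release was up to 0.8°, and I trust the later one more.

**Surroundings:** In the last top view the orange and green cells were still in the rack and the pink and red look-alikes were where they started. The arm hid part of the photometer in that picture, and I didn't compare the other bystanders one by one.

**Disagreements:**
- The wrist camera readings differed by about 1.5 mm between opposite views, and by about 1 mm near versus far. I handled this by averaging opposite views and by measuring the cell's foot against the well in one image.
- The measured spacing of the three cells came out 1.3% short (94.8 mm instead of 96 mm), which did not affect the grasp.

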